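Set the propagator vent half open

ROBOT

A 6-joint arm with a two-finger parallel gripper is mounted at the origin on the work surface. World frame = base frame: x ahead of the robot, y to its left, z up, the work surface at z = 0. Lengths are in mm, angles in rad, forces in N, time in s.
With the tool pointing down it reaches from about 250 to 800 mm from the base axis. Payload 8.5 kg.
Tool frame: the origin (TCP) lies between the finger pads; the fingertips stand 22 mm ahead of it and the grasp point (between the pads) lies 3 mm ahead of it; z points along the fingers, x is the direction in which the jaws open and shut, and the axes are right-handed (so a half turn about z gives the same grasp; the last joint's range is limited). The gripper opens to 85 mm and grips with 20 to 120 N. Pads are 22 mm wide; open, the fingers measure 114 mm over their backs; the gripper's body (76 mm by 85 mm) begins 54 mm behind the grasp point. The pads swing forward as they close: fully open they stand 13 mm farther back than shut.
Start: joints at [-1.268, 0.238, -0.013, 1.319, 0, 1.571], TCP at [156.538, -501.076, 253.276] pointing down, gripper open.
Joint ranges: [-2.66, 2.66], [-1.03, 1.9], [-1.14, 1.46], [-1.82, 2.27], [-1.45, 1.34], [-3.14, 3.14]. Speed limits (rad/s): [2.22, 2.22, 2.79, 3.14, 3.14, 3.14].

INTERFACE

Orientations are given as a unit quaternion [x, y, z, w].
In Python, from cell import robot, imaging, order gives the robot as it stands.
- The arm moves only by the shell command python3 -m creep 'ROWS' [FORCE]. ROWS is JSON, a list of rows, each a list of 5 numbers: the shift along the tool's x, y, z in mm, then the turn about the tool's z in rad, then the finger opening in mm, from 0 to 85.4. A call has 1 to 10 rows; each row is the pose to reach, as a shift and turn from the pose commanded when the call began, along the tool's axes at that moment; what a row does not reach only later rows make up. A row lasts 1/10 s, in which the tool goes at most 50 mm and 8.59 degrees, less where a joint would pass 70% of its speed; a pose out of reach is approached as far as the arm can. A call with a gripper value outside its range is refused whole. The fingers move at their own pace and stop on an object; FORCE is the grip in N (left out, the last holds). Time passes only in rows, so rows that repeat a pose let the fingers close. It gives the time, the measured TCP pose, the force and the opening at its end, in the units of the state.
- robot.read_state(): the state, without advancing time (a new reading comes with each control period).
- imaging.snapshot(name): name is "scene" or "top" or "wrist"; returns a dict with "frame" (420x560x3 uint8, blue, green, red), "intrinsics" (3x3 intrinsics, pixels), "view" (4x4, takes a point from world to camera coordinates); the wrist camera has in their place "tool_from_camera" (4x4, takes a point from camera to tool coordinates, whose origin is the TCP and whose axes are the tool frame's). Camera axes: x right, y up, looking along -z (the intrinsics and any distortion apply to the point x, -y, -z); pixel columns grow to the right and rows downward; lengths in mm; the calibration is good to about 2 mm. A picture is of the moment at which its call begins: read the wrist's pose just before it. There is no depth.
- order.finish_job(): hands the job in, once; it reports no verdict.
The state is a dict: "time": time; "qpos": joint angles; "qvel": joint speeds; "effort": joint torques, N m; "eef_pos": TCP position; "tool_rot": TCP orientation; "wrist_force": force on the tool from outside, world axes, zero at the start; "wrist_torque": the same for the moment, N m; "width": opening from 0.0 (shut) to 1.0 (fully open).
Only numpy, scipy, OpenCV 4.12 (cv2) and the standard library are available. Lean on these libraries where they do the work, as an engineer would, in place of code of your own. Each camera call takes 0.05 s, during which the arm holds its last target. There are 200 camera calls.

TASK

On the larger of the two seed propagators, push the sprung vent slide fully open with closed fingertips against its upright tab, then let it go: it must spring back and catch on its stop bolt, half open. Leave the smaller propagator's vent shut, and leave the pot, the timer, the tin and the hand cultivator where they are.

Things in the scene. Friction and masses are not known exactly. Their poses are not given: they have to be found in the camera images.
- propagator: Larger seed propagator, fixed on the bench: black tray, white hood with green panes, 314 x 254 mm at the tray's rim, deck 288 x 228 mm at height 130 mm. Origin: centre of its underside, at bench level. Its own +x (along its longer side, away from the robot, yaw within 26 degrees either way) is the direction in which its vent slide opens; +z up.
- vent_tab (a point): Centre of the tab's near face on the larger propagator's slide, 153 mm above the bench, over the propagator's origin when shut; moves with the slide. Push here along the propagator's +x. Dark steel wedge 92 mm wide; face upright, from 140 to 166 mm above the bench, sloping down over 50 mm behind. The flat slide plate (top at 140 mm) reaches 55 mm to -x of the face: fingertips fit above it.
- vent (a joint): Larger propagator's slide (plate 110 x 94 x 8 mm between rails 10 mm high), travel in m: 0 shut, 0.056 fully open at its end stop, 0.030 half open, held by the stop bolt. A spring pulls it shut, 3.5 N at 0 to 7.5 N at 0.056; damping and bolt add about 3 N when pushed at 0.1 m/s. Let go before about 0.050 it may spring right shut, the bolt not being across.
- bolt (a joint): Larger propagator's steel stop bolt, travel in m to the propagator's +y: 0 drawn back, about 0.014 across; stays by friction (1.2 N). On the deck on the slide's -y side, top at 155 mm. A 10 mm lug on the slide, 69 mm to -y, shifts it over the last 14 mm of slide travel, then on the way back stops against its pin. No need to touch it; put across too early it blocks the slide.
- bolt_pin (a point): Top of the tip of the larger propagator's stop pin (a 10 mm wide bar along the propagator's y), 155 mm above the bench; with the bolt drawn back, at propagator x = -10 mm, y = -77 mm.
- small_propagator: The smaller seed propagator, fixed to the bench, to be left alone: same build, 254 x 204 mm at the tray's rim, deck at z = 130 mm, the top of its tab at 166 mm. Origin: centre of its underside. Which of the two stands left and which right varies.
- small_vent (a joint): Travel of the smaller propagator's vent slide (60 mm wide) in m, same mechanism; 0 shut; must stay shut.
- pot: Grey pot, 100 mm across the rim, 90 mm high, loose on the bench beyond the propagators; origin: centre of its underside.
- timer: Black plastic timer, 70 x 70 mm, 57 mm high with its knob, loose on the bench to the left; origin: centre of its underside.
- tin: Steel hinge-lidded tin, 104 x 144 mm, 70 mm high, loose on the bench to the right; origin: centre of its underside.
- cultivator: Yellow hand cultivator lying on the bench to the left, 255 mm long along its x, 26 mm high, tines to +x; origin: on the bench between handle (-x) and tines.

How it is judged:
By the outcome, as a careful person would: the job done as asked, in the order asked, and still so for the second after the job is handed in, with the robot touching nothing.
It also fails if it takes over 38 s, if anything falls off the work surface, if the arm or the gripper's body presses on something with over 40 N, if the wrist force passes 120 N, or if a joint passes its speed limit or range.

## Working session

There is one attempt and no reset: what is moved stays moved. The work goes in short steps, Python scripts to look and compute and a shell command to move; the robot and the scene stay as the last step left them, time stands still between calls to the robot, and variables do not carry over. Pictures are saved under pics/ and viewed, about 8 in all and at most 12, crops included, and the job is handed in when it is done.

```bash
ls; mkdir -p pics; python3 - <<'E'
from cell import robot, imaging
import cv2,json
s=robot.read_state();print(s)
for n in("top","scene"):
    d=imaging.snapshot(n);cv2.imwrite(f"pics/{n}0.png",d["frame"]);print(n,d["intrinsics"],d["view"],[k for k in d])
E
```

```text
pics
{'time': 0.0, 'qpos': array([-1.26799989e+00,  2.38813722e-01, -1.42468658e-02,  1.31923502e+00,
       -5.57467458e-05,  1.57080364e+00]), 'qvel': array([ 0.00198215,  0.00070602,  0.0016142 ,  0.00030425, -0.0012436 ,
        0.00066646]), 'effort': array([-3.90293526e-04, -5.38771605e+01,  3.46440482e+01,  1.82996312e-02,
       -5.70574764e-05, -1.37767847e-05]), 'eef_pos': array([ 156.417545  , -500.7449109 ,  252.66321971]), 'tool_rot': array([ 8.05662122e-01, -5.92374866e-01, -6.20470793e-04, -4.21606612e-04]), 'wrist_force': array([-0.4923414 , -0.12518206, -0.60559438]), 'wrist_torque': array([ 0.0019328 ,  0.00916437, -0.03139091]), 'width': 1.0005029125793432}
top [[433.84268035   0.         275.23202157]
 [  0.         433.84268035 208.23220594]
 [  0.           0.           1.        ]] [[-2.36948359e-02 -9.99717339e-01  1.94880766e-03 -1.22099202e+01]
 [ 9.79272925e-01 -2.28179522e-02  2.01255756e-01 -6.27927093e+02]
 [-2.01154401e-01  6.67713669e-03  9.79536790e-01 -1.63794701e+03]
 [ 0.00000000e+00  0.00000000e+00  0.00000000e+00  1.00000000e+00]] ['frame', 'intrinsics', 'view']
scene [[417.71530129   0.         280.1872629 ]
 [  0.         417.71530129 212.47357773]
 [  0.           0.           1.        ]] [[ 4.35392845e-01  9.00233151e-01  3.65293502e-03 -2.37040103e+02]
 [-5.61172229e-01  2.68230525e-01  7.83031362e-01  2.56142785e+02]
 [ 7.03930962e-01 -3.42976179e-01  6.21971496e-01 -1.83183810e+03]
 [ 0.00000000e+00  0.00000000e+00  0.00000000e+00  1.00000000e+00]] ['frame', 'intrinsics', 'view']
```

View pics/top0.png

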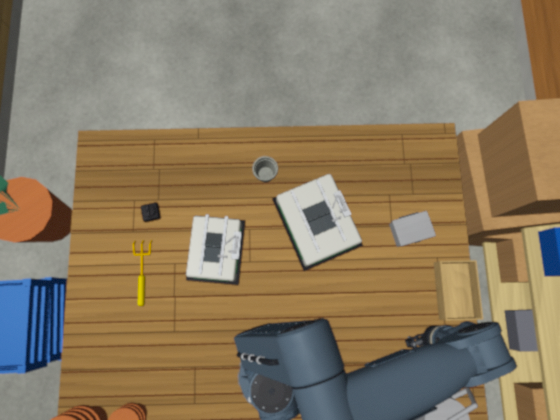

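View pics/scene0.png

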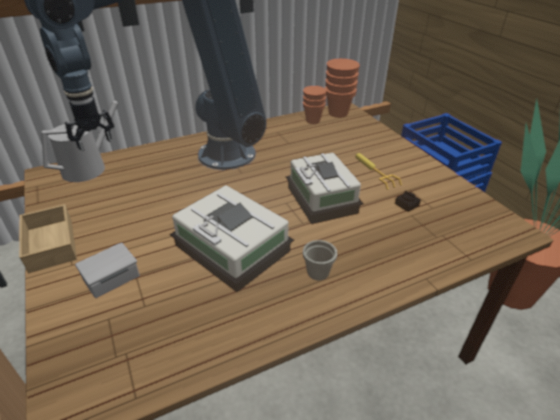

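The top view shows the larger propagator on the right, deck centre about (318,220), with the smaller at (215,248). The scene view agrees, with the larger at (231,230). Next I'll measure the deck.

```bash
cat > h.py <<'E'
import numpy as np,cv2
from cell import robot,imaging
from scipy.spatial.transform import Rotation as R
def ray(d,uv,z):
    K=d["intrinsics"]
    if "view" in d: V=np.array(d["view"])
    else: V=np.linalg.inv(d["T"])   # T: world from camera
    C=np.linalg.inv(V); q=np.linalg.inv(K)@[uv[0],uv[1],1]
    v=C[:3,:3]@[q[0],-q[1],-q[2]]; o=C[:3,3]
    return o+v*(z-o[2])/v[2]
def proj(d,p):
    V=np.array(d["view"]) if "view" in d else np.linalg.inv(d["T"])
    c=V@[*p,1]; q=d["intrinsics"]@[c[0],-c[1],-c[2]]; return q[:2]/q[2]
def wrist():
    s=robot.read_state(); d=imaging.snapshot("wrist")
    T=np.eye(4);T[:3,:3]=R.from_quat(s["tool_rot"]).as_matrix();T[:3,3]=s["eef_pos"]
    d["T"]=T@d["tool_from_camera"]; return s,d
E
python3 - <<'E'
from h import *
for n,roi in(("top",(265,165,370,270)),("scene",(165,180,300,280))):
    d=imaging.snapshot(n);f=d["frame"];x0,y0,x1,y1=roi
    hsv=cv2.cvtColor(f,cv2.COLOR_BGR2HSV)
    m=np.zeros(f.shape[:2],np.uint8); m[y0:y1,x0:x1]=((hsv[...,1]<40)&(hsv[...,2]>165))[y0:y1,x0:x1]*255
    m=cv2.morphologyEx(m,cv2.MORPH_OPEN,np.ones((3,3)))
    c=cv2.convexHull(np.vstack([k for k in cv2.findContours(m,0,1)[0] if cv2.contourArea(k)>30]))
    if n=="top":
        w=np.array([ray(d,p[0],130)[:2] for p in c.astype(float)],np.float32)
        r=cv2.minAreaRect(w);print(n,r,cv2.boxPoints(r).round())
    g=cv2.resize(f[y0:y1,x0:x1],None,fx=5,fy=5,interpolation=cv2.INTER_CUBIC)
    cv2.drawContours(g,[((c-[x0,y0])*5+2).astype(np.int32)],-1,(0,0,255),1)
    cv2.imwrite(f"pics/{n}1.png",g)
E
```

```text
top ((574.8536376953125, -189.6916961669922), (283.89190673828125, 232.72256469726562), 21.828807830810547) [[ 400. -134.]
 [ 486. -350.]
 [ 750. -245.]
 [ 663.  -29.]]
```

View pics/top1.png

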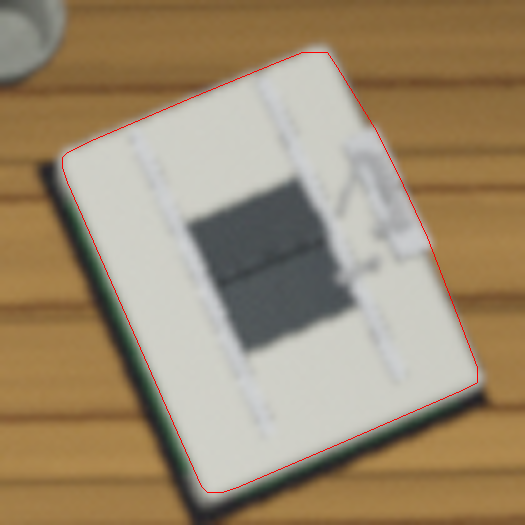

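The crop shows the dark slide, with the tab-face line centred at about crop (273,262), which is image (319.6,217.4). The bolt is on the right (-y) side. The deck fit is 284x233 against the 288x228 given, so yaw is about 21.8°.

```bash
cat >> h.py <<'E'
def totool(s,p): return R.from_quat(s["tool_rot"]).as_matrix().T@(np.array(p)-s["eef_pos"])
E
python3 - <<'E'
from h import *
d=imaging.snapshot("top"); s=robot.read_state()
l,r=[ray(d,(264.9+a/5,164.9+b/5),153) for a,b in((221,284),(325,240))]
print(l,r,np.linalg.norm(l-r),np.degrees(np.arctan2(*(l-r)[:2][::-1]))-90)
f=(l+r)/2;yaw=np.radians(21.8);u=np.array([np.cos(yaw),np.sin(yaw),0])
p=f-40*u;p[2]=255
print(f,p,totool(s,p),R.from_quat(s["tool_rot"]).as_matrix())
E
```

```text
[ 555.53027891 -150.08614774  153.        ] [ 586.78756038 -228.45666239  153.        ] 84.37390124424746 21.74408159231497
[ 571.15891964 -189.27140506  153.        ] [ 534.01948657 -204.12611849  255.        ] [-170.732667   -448.86313996   -1.88381662] [[ 2.98193842e-01 -9.54505304e-01 -2.39128538e-04]
 [-9.54505072e-01 -2.98193937e-01  6.65942540e-04]
 [-7.06952367e-04  2.96694371e-05 -9.99999750e-01]]
```

```bash
python3 -m creep '[[-17,-45,0,0,0],[-34,-90,0,-0.02,0],[-51,-135,0,-0.04,0],[-68,-180,0,-0.06,0],[-85,-225,0,-0.078,0],[-102,-270,0,-0.078,0],[-119,-315,0,-0.078,0],[-136,-360,0,-0.078,0],[-153,-405,0,-0.078,0],[-171,-449,0,-0.078,0]]' 40; python3 -m creep '[[0,0,0,0,0],[0,0,0,0,0],[0,0,0,0,0]]'; python3 - <<'E'
from h import *
s,d=wrist();cv2.imwrite("pics/w0.png",d["frame"]);print(s["time"],s["eef_pos"],R.from_quat(s["tool_rot"]).as_matrix(),s["width"],s["wrist_force"])
f=[571.2,-189.3,153]
print(proj(d,f))
E
```

```text
time: 1.25
eef_pos: [535.6, -202.4, 253.3]
tool_rot: [0.828, -0.56, 0.0, -0.0]
wrist_force: [0.2, -1.3, -0.2]
width: -0.002
time: 1.55
eef_pos: [533.5, -204.3, 253.2]
tool_rot: [0.828, -0.561, -0.0, 0.0]
wrist_force: [-1.2, -0.6, 0.1]
width: -0.001
1.55 [ 533.5299674  -204.28629372  253.16315617] [[ 3.71385485e-01 -9.28478510e-01 -6.91911930e-04]
 [-9.28478691e-01 -3.71385653e-01  1.28093460e-04]
 [-3.75898189e-04  5.94853432e-04 -9.99999752e-01]] -0.0009640886372480529 [-1.20870438 -0.6274258   0.12686146]
[285.11555817 166.63304042]
```

View pics/w0.png

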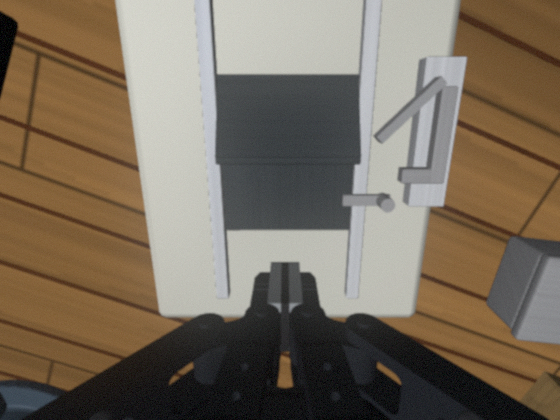

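The wrist view shows the tab's upper edge at rows 155–163 (columns 217–360), level in the picture. The plate's near edge is at row 230 (columns 228–351), and the bolt is drawn back at right. I'll check the face position from these.

```bash
python3 - <<'E'
from h import *
s,d=wrist();g=cv2.cvtColor(d["frame"],6).astype(int)
print(g[148:172,285],g[222:236,285])
for uv,z in(((217,162),166),((360,162),166),((217,155),166),((228,230),140),((351,230),140)):
    p=ray(d,uv,z);print(uv,z,p.round(1),totool(s,p).round(1))
E
```

```text
[62 64 66 64 65 64 65 61 54 64 66 65 68 62 63 55 56 57 69 61 66 63 69 62] [ 72  74  72  76  71  72  88 126 170 186 189 190 189 185]
(217, 162) 166 [ 560.1 -147.9  166. ] [-42.7 -45.9  87.3]
(360, 162) 166 [ 593.5 -231.4  166. ] [ 47.2 -46.   87.3]
(217, 155) 166 [ 564.3 -146.6  166. ] [-42.5 -50.3  87.3]
(228, 230) 140 [ 507.8 -168.4  140. ] [-43.1  10.2 113.3]
(351, 230) 140 [ 542.4 -254.9  140. ] [ 50.1  10.2 113.3]
```

Face at tool y ≈ -45 from both edges (plate edge + 55 mm agrees to about 1 mm), centre x ≈ +3, widths 90–93 mm against 92. I'll descend in front of it.

```bash
python3 -m creep '[[3,-12,20,0,0],[3,-12,40,0,0],[3,-12,60,0,0],[3,-12,75,0,0],[3,-12,82,0,0],[3,-12,84,0,0],[3,-12,84,0,0],[3,-12,84,0,0]]'; python3 - <<'E'
from h import *
s,d=wrist();cv2.imwrite("pics/w1.png",d["frame"]);print(s["eef_pos"],s["wrist_force"])
E
```

```text
time: 2.45
eef_pos: [546.6, -202.6, 170.2]
tool_rot: [0.828, -0.561, 0.001, -0.0]
wrist_force: [-0.1, 0.1, 0.3]
width: -0.002
[ 546.6498406  -202.63646984  170.18489288] [-0.14175992  0.09600457  0.30582423]
```

View pics/w1.png

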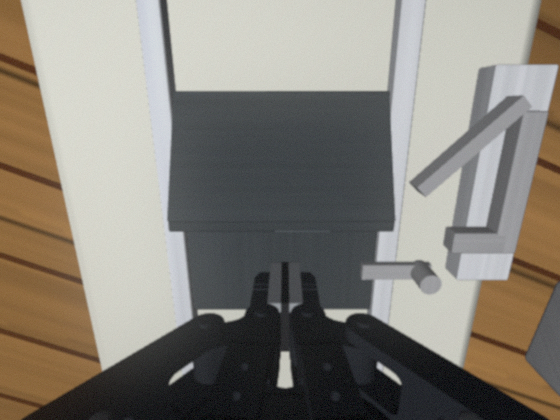

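No contact yet; the fingertips are over the plate in front of the face and near its centre, with tips at z about 148. Pushing.

```bash
python3 -m creep '[[0,-10,0,0,0],[0,-18,0,0,0],[0,-24,0,0,0],[0,-30,0,0,0],[0,-36,0,0,0],[0,-42,0,0,0],[0,-48,0,0,0],[0,-54,0,0,0],[0,-60,0,0,0],[0,-66,0,0,0]]';python3 -m creep '[[0,-4,0,0,0],[0,-8,0,0,0],[0,-8,0,0,0],[0,-8,0,0,0]]'; python3 - <<'E'
from h import *
s,d=wrist();cv2.imwrite("pics/w2.png",d["frame"]);print(s["eef_pos"],s["wrist_force"])
E
```

```text
time: 3.5
eef_pos: [606.5, -178.2, 169.3]
tool_rot: [0.828, -0.561, -0.001, 0.002]
wrist_force: [-14.7, -7.3, 10.0]
width: -0.0
time: 3.9
eef_pos: [613.8, -175.3, 169.4]
tool_rot: [0.828, -0.561, -0.001, 0.001]
wrist_force: [-9.4, -4.8, 6.0]
width: -0.003
[ 613.7516105  -175.31771697  169.37012162] [-9.4468583  -4.84764432  5.97274574]
```

View pics/w2.png

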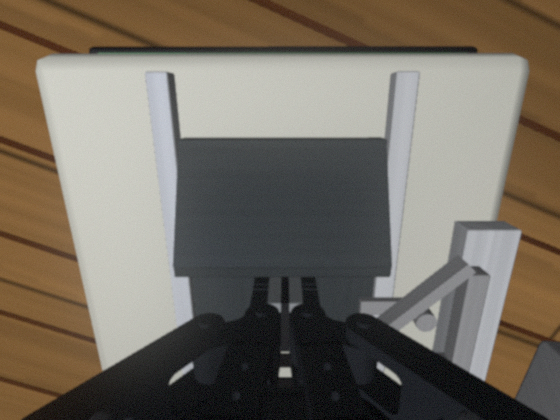

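In contact, opening about 50 mm by estimate. Pushing on until the end stop shows in the force.

```bash
python3 -m creep '[[0,-3,0,0,0],[0,-5,0,0,0],[0,-5,0,0,0],[0,-5,0,0,0]]';python3 -m creep '[[0,-2,0,0,0],[0,-4,0,0,0],[0,-4,0,0,0],[0,-4,0,0,0]]'; python3 - <<'E'
from h import *
s,d=wrist();cv2.imwrite("pics/w3.png",d["frame"]);print(s["eef_pos"],s["wrist_force"])
E
```

```text
time: 4.35
eef_pos: [617.5, -173.8, 169.3]
tool_rot: [0.828, -0.561, -0.001, 0.002]
wrist_force: [-13.9, -6.7, 9.0]
width: 0.001
time: 4.75
eef_pos: [617.8, -173.6, 169.3]
tool_rot: [0.827, -0.562, -0.003, 0.005]
wrist_force: [-28.4, -13.3, 14.9]
width: -0.0
[ 617.7616592  -173.6277804   169.34786258] [-28.39908756 -13.26640304  14.93252399]
```

View pics/w3.png

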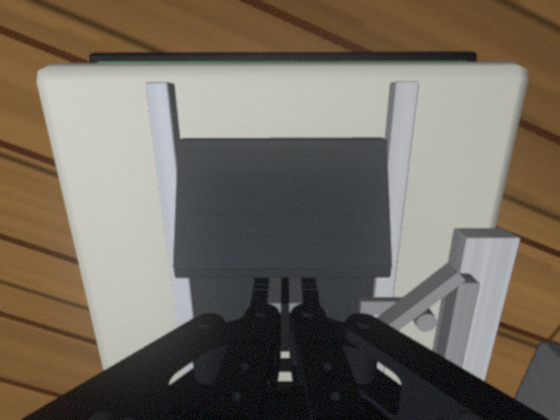

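The end stop is reached: commanded 4 mm, moved 0.3 mm, and the force rose to 31 N. Letting go by fast retreat, then lifting.

```bash
python3 -m creep '[[0,45,0,0,0],[0,65,0,0,0],[0,65,0,0,0],[0,65,-30,0,0],[0,65,-70,0,0],[0,70,-110,0,0],[0,70,-110,0,0],[0,70,-110,0,0],[0,70,-110,0,0]]'; python3 - <<'E'
from h import *
s,d=wrist();cv2.imwrite("pics/w4.png",d["frame"]);print(s["eef_pos"],s["wrist_force"])
d=imaging.snapshot("top");cv2.imwrite("pics/top4.png",d["frame"])
E
```

```text
time: 5.7
eef_pos: [558.8, -197.0, 278.1]
tool_rot: [0.828, -0.56, -0.001, 0.0]
wrist_force: [-1.6, -0.3, -0.7]
width: 0.002
[ 558.75051128 -196.97078545  278.07693624] [-1.56874614 -0.34251247 -0.73785338]
```

View pics/w4.png

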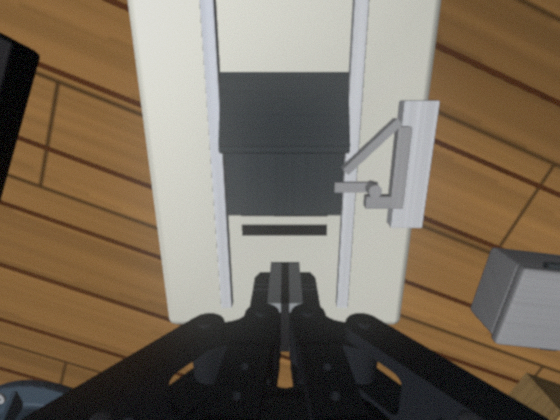

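The vent opening slot now shows at row 230. The bolt pin (372,190) is across and the lug rests against it. The plate's near edge is at row 215. I'll measure the travel and compare the other objects before and after.

```bash
python3 - <<'E'
from h import *
s,d=wrist()
u=np.array([np.cos(.381),np.sin(.381),0])
a=ray(d,(285,215),140);e0=(np.array([507.8,-168.4,140])+[542.4,-254.9,140])/2
print("travel",(a-e0)@u)
a,b=[cv2.imread(f"pics/top{k}.png",0) for k in"04"]
df=cv2.absdiff(a,b); 
for n,(x0,y0,x1,y1) in dict(small=(180,205,250,290),pot=(248,150,282,186),timer=(138,200,163,224),tin=(385,205,438,250),cult=(125,235,158,310)).items(): print(n,df[y0:y1,x0:x1].max(),(df[y0:y1,x0:x1]>25).sum())
E
```

```text
travel 29.46960122226429
small 11 0
pot 7 0
timer 6 0
tin 7 0
cult 7 0
```

```bash
python3 -c "
from cell import order;print(order.finish_job())"
```

```text
the job is handed in; nothing more can be done
None
```

I pushed the larger (right-hand) propagator's vent slide fully open with closed fingertips, then let it go by pulling back fast. It sprang back and caught on its stop bolt, half open, and I handed the job in at about 6 s of the 38 s limit. The hand-in reports no verdict.

- **Fully open:** at the end stop, a 4 mm commanded push moved the tool only 0.3 mm, and the wrist force was about 35 N.
- **Half open:** the wrist camera put the slide at 29.5 mm of travel, against the 30 mm expected. It also showed the bolt across with the lug resting against its pin.
- **Left alone:** the before and after top views show no change at the smaller propagator, pot, timer, tin or cultivator.
- **At hand-in:** the gripper was clear of everything, with the tool centre about 280 mm up and the wrist force near zero.

No check failed. The wrist also read an upward force of 6–15 N during the push, which I did not explain; it was gone after the release.

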